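# Seat the matching thin-walled sleeve on the spring stop of a leaning cradle, gently

## Robot

A 7-joint arm with a two-finger parallel gripper is mounted at the origin on the work surface. World frame = base frame: x ahead of the robot, y to its left, z up, the work surface at z = 0. Lengths are in m, angles in rad, forces in N, time in s.
With the tool pointing down it reaches from about 0.4 to 0.9 m from the base axis. Payload 5.5 kg.
Tool frame: the origin (TCP) lies midway between the tips of the shut fingers; the grasp point (between the pads) lies 19 mm behind it; z points along the fingers, y is the line along which they close (so a half turn about z gives the same grasp; the last joint's range is limited). The gripper opens to 92 mm and grips with 3 to 60 N. Pads are 19 mm wide; open, the fingers measure 130 mm over their backs; the gripper's body (75 mm by 190 mm) begins 47 mm behind the grasp point.
Start: joints at [-1.067, 0.501, -0.427, 1.55, 0.221, 1.138, -0.21], TCP at [0.155, 0.631, 0.227] pointing down, gripper open.
Joint ranges: [-2.88, 2.88], [-0.31, 2.03], [-1.54, 1.56], [0.2, 2.42], [-1.41, 4.55], [0.19, 2.02], [-2.57, 2.57]. Speed limits (rad/s): [2.57, 2.57, 3.14, 3.14, 3.14, 3.14, 3.14].

## Interface

Orientations are given as a unit quaternion [x, y, z, w].
In Python, from bench import r, snapshot, job, models gives the robot as it stands. The module is installed in compiled form; this text tells all that it offers.
- The arm moves only by the tool step_arm, never from a script. Its argument "plan" is a list that holds one entry, the list of rows, each a list of 5 numbers: the opening, from 0 (shut) to 1 (fully open), then the shift along the tool's x, y, z normalised to -1 to 1, where 1 is 0.3 m, then the turn about the tool's z normalised to -1 to 1, where 1 is 120 degrees. A call has 1 to 10 rows; each row is the pose to reach, as a shift and turn from the pose commanded when the call began, along the tool's axes at that moment; what a row does not reach only later rows make up. A row lasts 1/8 s, in which the tool goes at most 62.5 mm and 10.7 degrees, less where a joint would pass 70% of its speed; a pose out of reach is approached as far as the arm can. A call with a number of a shift or a turn outside -1 to 1 is refused whole. A call with a gripper value outside its range is refused whole. The fingers move at their own pace and stop on an object; "squeeze" is the grip in N (left out, the last holds). Time passes only in rows, so rows that repeat a pose let the fingers close. It gives the time, the measured TCP pose, the force, the opening and the grip force at its end, in the units of the state.
- r.state(): the state, without advancing time (a new reading comes with each control period).
- snapshot(name): name is "scene" or "top"; returns a dict with "img" (480x640x3 uint8, red, green, blue), "mtx" (3x3 intrinsics, pixels), "R" (3x3) and "t" (3): a world point X has camera coordinates R X + t. Camera axes: x right, y down, z forward; pixel columns grow to the right and rows downward; lengths in m; the calibration is good to about 2 mm. A picture is of the moment at which its call begins. There is no depth.
- job.hand_in(): hands the job in; it is judged then, once.
Trained networks look in a picture, given as the dict that the camera call returned (one of the last four; its "shot" number tells which), for a name from the list of things; names that differ only in an ending like _2 or _b are one class to them, and where a whole thing is asked for, a point or a joint stands for the part that bears it (a point fixed in the world has none). Each returns a list of dicts, best first, with "confidence" (0 to 1); they miss things now and then, are a little off and sometimes report something else, mostly with a low value. They report only what shows in the picture. A call takes as long as a camera call. They do not tell look-alikes from the thing itself.
- models.spot_in(picture, thing): "centre" ([x, y, z] in m, in the coordinates of the camera as it stood for that picture, good to about 4 mm: the middle of the surface that is visible of it).
- models.regions_of(picture, thing): "region" (480x640 bool, what is visible of it).
The state is a dict: "clock": time; "joint_positions": joint angles; "qvel": joint speeds; "tau": joint torques, N m; "eef_pos": TCP position; "ee_rot": TCP orientation; "ft_force": force on the tool from outside, world axes, zero at the start; "ft_torque": the same for the moment, N m; "width": opening from 0.0 (shut) to 1.0 (fully open); "gripper_force": force on a finger pad.
Only numpy, scipy, OpenCV 4.12 (cv2) and the standard library are available. Lean on these libraries where they do the work, as an engineer would, in place of code of your own. Each camera call takes 0.05 s, during which the arm holds its last target. There are 200 camera calls.

## Task

Three thin-walled brass sleeves lean in the slotted rack; one has the width that just fits, with a little play, between the side cheeks of the empty leaning cradle (one is too wide, one far too loose). Draw that one out with a light grip, as its wall dents easily, lower it without a knock down the cradle's channel until you feel the spring stop, press on lightly until the stop's plunger is about half way in (6 mm) and hold it there for half a second; never push it nearly all the way in. Then let go, leaving the sleeve lying in the channel on the stop, and leave the other two sleeves and everything else where they are.

Things in the scene. Friction and masses are not known exactly. Their poses are not given: they have to be found in the camera images.
- sleeve_a: the sleeve that fits: plain brass, 36 mm in diameter, 150 mm long, about 0.2 kg, thin-walled: grip with 8 to 12 N per pad (less lets it droop, over 15 dents it). It leans 35 degrees from vertical in one of the rack slots, upper end towards -y of the rack. Body z runs along it, foot to top; the body origin lies on its skin at the foot, so use the two points on its axis
- sleeve_a_foot (a point): centre of the 36 mm sleeve's foot (lower end face), on its axis; z along the axis, upwards
- sleeve_a_top (a point): centre of the 36 mm sleeve's upper end face, on its axis, 150 mm from the foot; z along the axis, upwards
- sleeve_b_top (a point): centre of the upper end face of the look-alike sleeve that is too thin: 28 mm in diameter, 150 mm long, in another slot; z along its axis
- sleeve_c_top (a point): centre of the upper end face of the look-alike sleeve that is too wide: 44 mm in diameter, 150 mm long, in another slot; z along its axis
- rack: fixed green rack, base 170 x 110 mm; origin at the centre of its underside. Three slots 51 mm apart along its x. A leaning board carries the lower 85 mm of each sleeve; the upper 65 mm stand free, but neighbours are too close (10 to 19 mm) for a finger between: pinch a sleeve from its upper and lower sides, tool along its axis. Fins 14 mm high. Rack and cradle may swap sides
- cradle: fixed cradle: dark steel foot plate 100 x 150 mm carrying the grey channel, which leans 30 degrees from vertical with its upper end towards -y of the cradle. Origin: centre of its underside, on the table
- cradle_bed: the grey channel. z runs up along it, y out of its floor, x across; origin on the floor midway between the cheeks, 50 mm above the table. Floor from z = -30 to 90 mm; cheeks 22 mm high, 41 mm apart; a 36 mm sleeve lies with its axis at y = 18, x = 0. A spring stop stands in it: its free upper face is anywhere from z = 0 to 36 mm, set anew each time, not measured: feel for it
- plunger (a joint): how far the spring stop's steel plunger plate (37 x 30 mm, across the channel) is pushed in along the channel: 0 = free, 0.006 m = half way, 0.012 m = fully in. Spring 0.7 N per mm (half way: 4 N); the weight of the resting sleeve alone pushes it in 2 to 3 mm. Over 0.010 m is too hard
- mallet: bystander: mallet with a light wooden handle and black head, 310 mm long, lying
- screwdriver: bystander: green-handled screwdriver, lying
- spanner: bystander: steel spanner, lying
- tub: bystander: white plastic tub with lid, 100 mm wide and 100 mm high
- glue: bystander: small white bottle with blue cap, 36 mm wide and 100 mm high, standing near the robot
- collar: bystander: steel collar, 70 mm wide and 22 mm high, flat on the table
There are look-alikes about, which are no part of the job. Leave any red look-alike of the sleeve_a alone.

How it is judged:
On the way, in this order (a step that is already met when the one before it is completed fails the run):
1. the 36 mm sleeve is drawn out of the rack, clear of it, held by the fingers (contact force between sleeve_a and the fingers above 0.5 N and contact force between sleeve_a and rack below 0.01 N and distance of sleeve_a_foot from where it was at the start of the episode above 0.06 m), for 0.1 s.
2. the sleeve lies along the cradle's channel, held by the fingers, and presses the plunger about half way in (4.8 to 8.5 mm) (z of sleeve_a_foot in the frame of cradle_bed between -0.012 and 0.04 m and x of sleeve_a_foot in the frame of cradle_bed between -0.005 and 0.005 m and y of sleeve_a_foot in the frame of cradle_bed between 0.014 and 0.022 m and angle between the z axis of sleeve_a_top and the z axis of cradle_bed, either way round below 0.06 rad and z of sleeve_a_top in the frame of cradle_bed above 0.12 m and contact force between sleeve_a and the fingers above 0.5 N and value of joint plunger between 0.0048 and 0.0085 m), for 0.4 s.
At the end, for the whole second after the job is handed in: the 36 mm sleeve lies at rest and released in the cradle's channel, along it within 0.06 rad, its axis within 5 mm of the middle and 14 to 22 mm above the channel's floor, its foot (channel z from -12 to 40 mm) resting on the stop, whose plunger is pushed in more than 1 mm by its weight (z of sleeve_a_foot in the frame of cradle_bed between -0.012 and 0.04 m and x of sleeve_a_foot in the frame of cradle_bed between -0.005 and 0.005 m and y of sleeve_a_foot in the frame of cradle_bed between 0.014 and 0.022 m and angle between the z axis of sleeve_a_top and the z axis of cradle_bed, either way round below 0.06 rad and z of sleeve_a_top in the frame of cradle_bed above 0.12 m and value of joint plunger above 0.001 m and contact force between sleeve_a and cradle above 0.2 N and linear speed of sleeve_a below 0.01 m/s and angular speed of sleeve_a below 0.1 rad/s); the robot touches nothing.
It fails at once if the 36 mm sleeve is squeezed by the fingers with more than 30 N in all (both pads together) (contact force between sleeve_a and the fingers above 30 N).
It fails at once if the 36 mm sleeve knocks or presses on the cradle with more than 15 N (contact force between sleeve_a and cradle above 15 N).
It fails at once if the plunger is pushed in more than 10 mm (value of joint plunger above 0.01 m).
It fails at once if one of the other two sleeves is moved more than 15 mm (distance of any of sleeve_b_top, sleeve_c_top from where it was at the start of the episode above 0.015 m).
It fails at once if a bystander (mallet, screwdriver, spanner, tub, bottle, collar) is moved more than 25 mm (distance of any of mallet, screwdriver, spanner, tub, glue, collar from where it was at the start of the episode above 0.025 m).
It also fails if it takes over 58 s, if anything falls off the work surface, if the arm or the gripper's body presses on something with over 40 N, if the wrist force passes 120 N, or if a joint passes its speed limit or range.

## Working session

There is one attempt and no reset: what is moved stays moved. The work goes in short steps, Python scripts to look and compute and a tool call to move; the robot and the scene stay as the last step left them, time stands still between calls to the robot, and variables do not carry over. Pictures are saved under pics/ and viewed, at most 10 in all, crops included, and the job is handed in when it is done.

Besides the shell and the picture viewer there is one more tool, called after "Call:" as name(argument=value, ...), one argument or row to a line, values as JSON. step_arm: Moves the arm, as the interface text tells. Scaled input: -1 to 1 covers 0.3 m each way for a shift and 120 degrees each way for a turn. Its arguments: {"type":"object","properties":{"plan":{"type":"array","items":{"type":"array","items":{"type":"array","items":{"type":"number","minimum":-1,"maximum":1}}}},"squeeze":{"type":"number"}},"required":["plan"]}

```bash
mkdir -p pics; ls; python3 - <<'E'
from bench import r,snapshot,models
import cv2,numpy as np
s=r.state()
for k in s: print(k,np.round(s[k],3))
from scipy.spatial.transform import Rotation as R
print(R.from_quat(s['ee_rot']).as_matrix().round(3))
for n in("scene","top"):
    p=snapshot(n); cv2.imwrite(f"pics/{n}0.png",p["img"][:,:,::-1])
    print(n,p["mtx"].round(1).tolist(),p["R"].round(3).tolist(),p["t"].round(3).tolist(), list(p.keys()))
E
```

```text
pics
clock 0.0
joint_positions [-1.067  0.502 -0.427  1.551  0.221  1.138 -0.21 ]
qvel [-0.001  0.    -0.001 -0.001  0.     0.     0.001]
tau [ 1.0000e-03 -5.6661e+01 -5.8160e+00 -2.7910e+01 -6.9000e-02  3.1000e-02
  0.0000e+00]
eef_pos [0.155 0.631 0.226]
ee_rot [ 0.12   0.993 -0.001 -0.   ]
ft_force [-1.081  0.384 -0.054]
ft_torque [ 0.063 -0.014 -0.041]
gripper_force 0.0
width 1.003
[[-0.971  0.238 -0.   ]
 [ 0.238  0.971 -0.002]
 [ 0.    -0.002 -1.   ]]
scene [[474.8, 0.0, 320.1], [0.0, 474.8, 240.1], [0.0, 0.0, 1.0]] [[-0.596, 0.803, -0.015], [0.575, 0.413, -0.707], [-0.561, -0.43, -0.707]] [0.342, -0.255, 1.361] ['img', 'mtx', 'R', 't', 'shot']
top [[485.8, 0.0, 321.4], [0.0, 485.8, 241.9], [0.0, 0.0, 1.0]] [[0.02, -1.0, -0.0], [-0.997, -0.02, -0.073], [0.073, 0.002, -0.997]] [-0.022, 0.583, 1.302] ['img', 'mtx', 'R', 't', 'shot']
```

View pics/scene0.png

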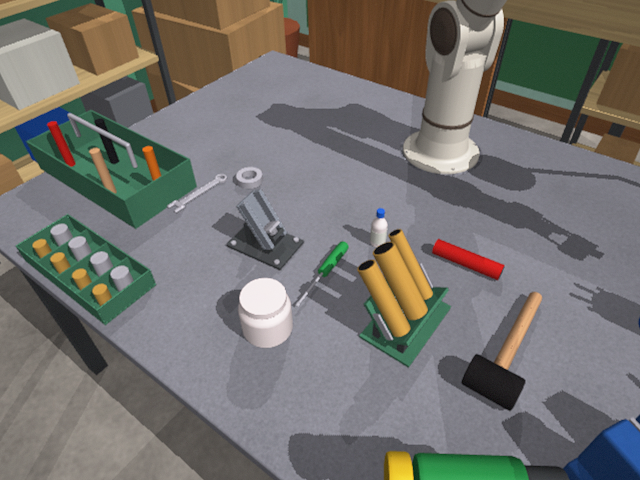

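View pics/top0.png

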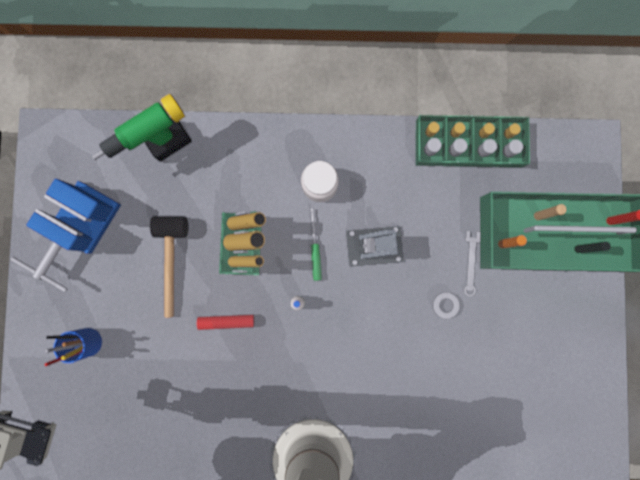

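The scene view shows the green rack around (405,300) with three brass sleeves, the cradle around (263,230) and a red look-alike at (468,258). The top view shows the rack at (242,243), with the sleeves' upper ends at rows 220, 241 and 262, and the cradle at (376,246). Next I get masks and an enlarged crop.

```bash
cat > look.py <<'E'
from bench import r,snapshot,models
import cv2,numpy as np,pickle
E
python3 - <<'E'
from look import *
out={}
tiles=[]
for n,boxes in(("scene",[(340,210,120,90*1),(340,280,120,90),(220,180,100,90)]),("top",[(210,195,72,90),(340,210,80,60)])):
    p=snapshot(n); out[n]=p; p['masks']={}
    cam=lambda c:(p["R"].T@(np.array(c)-p["t"])).round(3).tolist()
    for th in("sleeve_a","rack","cradle","cradle_bed","plunger"):
        L=models.regions_of(p,th); p['masks'][th]=L
        for d in L:
            ys,xs=np.nonzero(d["region"]); print(n,th,round(d["confidence"],2),len(xs),xs.min(),xs.max(),ys.min(),ys.max())
    for th in("sleeve_a_top","cradle_bed"):
        for d in models.spot_in(p,th): print(n,"spot",th,round(d["confidence"],2),cam(d["centre"]))
pickle.dump(out,open("d0.pkl","wb"))
s,t=out["scene"]["img"],out["top"]["img"]
up=lambda im,x,y,w,h,W,H:cv2.resize(im[y:y+h,x:x+w],(W,H),interpolation=cv2.INTER_CUBIC)
a=np.hstack([up(s,345,220,120,150,320,400),up(s,220,185,90,90,400,400)])
b=np.hstack([up(t,212,200,64,80,320,400),up(t,340,215,70,70,400,400)])
cv2.imwrite("pics/crop1.png",cv2.resize(np.vstack([a,b]),(720,600)[::1],interpolation=cv2.INTER_AREA)[:,:,::-1])
E
```

```text
scene sleeve_a 0.86 1283 432 504 239 280
scene sleeve_a 0.72 1604 358 410 260 336
scene sleeve_a 0.67 1915 373 427 242 320
scene rack 0.85 3017 360 450 265 367
scene rack 0.43 510 236 263 167 189
scene cradle 0.96 3120 228 303 190 268
scene cradle_bed 0.62 1791 237 288 189 251
scene plunger 0.7 149 264 279 221 235
scene plunger 0.67 854 389 431 230 298
scene spot sleeve_a_top 0.86 [0.376, 0.248, 0.032]
scene spot sleeve_a_top 0.74 [0.637, 0.192, 0.121]
scene spot cradle_bed 0.61 [0.579, -0.155, 0.079]
top sleeve_a 0.72 730 197 254 314 329
top sleeve_a 0.69 487 227 265 212 229
top rack 0.65 995 219 260 212 274
top rack 0.57 1156 301 337 161 200
top cradle 0.91 1947 347 402 226 265
top cradle_bed 0.82 959 357 397 230 258
top plunger 0.51 134 364 374 238 251
top spot sleeve_a_top 0.63 [0.366, 0.238, 0.032]
top spot sleeve_a_top 0.6 [0.623, 0.177, 0.14]
top spot cradle_bed 0.77 [0.58, -0.155, 0.088]
```

View pics/crop1.png

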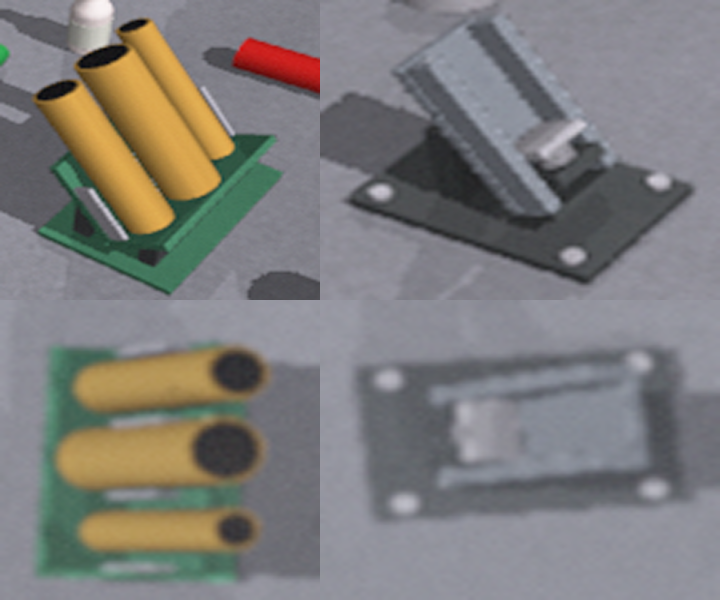

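The brass sleeves in the scene view are at (384,298), medium; (400,281), widest; and (411,265), thinnest. A red one at (468,258) is out. The medium one is the far-x slot, (246,220) in the top view, and it is the 36 mm sleeve because it sits between the 44 and the 28 in width. The crop confirms this. Next I fit its cylinder and the cradle channel to the masks in both views.

```bash
cat > fit.py <<'E'
import numpy as np,cv2,pickle
from scipy.optimize import minimize
S=4
def proj(p,X):
    c=X@p["R"].T+p["t"]; q=c@p["mtx"].T; return q[:,:2]/q[:,2:]
def draw(p,sets,box):
    x0,y0,x1,y1=box; m=np.zeros(((y1-y0)*S,(x1-x0)*S),np.uint8)
    for X in sets:
        u=(proj(p,X)-[x0,y0]+.5)*S-.5
        cv2.fillConvexPoly(m,cv2.convexHull((u*16).round().astype(np.int32)),1,shift=4)
    return cv2.resize(m.astype(np.float32),(x1-x0,y1-y0),interpolation=cv2.INTER_AREA)
def iou(p,sets,mask):
    ys,xs=np.nonzero(mask); b=(xs.min()-15,ys.min()-15,xs.max()+16,ys.max()+16)
    m=draw(p,sets,b); g=mask[b[1]:b[3],b[0]:b[2]].astype(np.float32)
    return np.minimum(m,g).sum()/np.maximum(m,g).sum()
def cyl(foot,ax,rad,L=.15):
    ax=ax/np.linalg.norm(ax); u=np.cross(ax,[1,0,0]); u/=np.linalg.norm(u); v=np.cross(ax,u)
    a=np.linspace(0,2*np.pi,40)[:,None]; ring=rad*(np.cos(a)*u+np.sin(a)*v)
    return np.vstack([foot+ring,foot+L*ax+ring])
def lean(yaw,deg):
    t=np.radians(deg); c,s=np.cos(yaw),np.sin(yaw)
    return np.array([s*np.sin(t),-c*np.sin(t),np.cos(t)])
def bedR(yaw,deg=30):
    z=lean(yaw,deg); x=np.array([np.cos(yaw),np.sin(yaw),0]); return np.stack([x,np.cross(z,x),z],1)
def box(a,b): return np.array([[x,y,z] for x in(a[0],b[0]) for y in(a[1],b[1]) for z in(a[2],b[2])])
def nm(f,x0,st):
    x0=np.array(x0,float); sx=np.vstack([x0]+[x0+np.eye(len(x0))[i]*st[i] for i in range(len(x0))])
    for _ in range(3):
        q=minimize(f,x0,method="Nelder-Mead",options=dict(initial_simplex=sx,maxiter=600,xatol=1e-5,fatol=1e-5)); x0=q.x
        sx=np.vstack([x0]+[x0+np.eye(len(x0))[i]*st[i]*.5 for i in range(len(x0))])
    return q
E
cat > f1.py <<'E'
from fit import *
D=pickle.load(open("d0.pkl","rb")); s,t=D["scene"],D["top"]
ms,mt=s["masks"]["sleeve_a"][1]["region"],t["masks"]["sleeve_a"][1]["region"]
def both(f,views): return sum(1-iou(p,f,m) for p,m in views)
for views,n in(([(s,ms),(t,mt)],"both"),([(s,ms)],"s"),([(t,mt)],"t")):
    for rad in((.014,.018,.022) if n=="both" else (.018,)):
        q=nm(lambda v:both([cyl(v[:3],lean(v[3],35),rad)],views),[.63,.24,.04,0],[.01,.01,.01,.05])
        print(n,rad,q.x.round(4),"top",(q.x[:3]+.15*lean(q.x[3],35)).round(4),round(q.fun,3))
# cradle: x,y,yaw of plate; bed offset along cradle y; wall t; floor tf; plate thickness
def parts(v):
    x,y,yaw,off,w,tf,h=v; R=bedR(yaw); Rz=bedR(yaw,0)
    o=np.array([x,y,0])+Rz@[0,off,.05]
    return [np.array([x,y,0])+box((-.05,-.075,0),(.05,.075,h))@Rz.T],[o+box((-.0205-w,-tf,-.03),(.0205+w,.022,.09))@R.T]
def cost(v,vw):
    a,b=parts(v); return sum((1-iou(p,a+b,p["masks"]["cradle"][0]["region"]))+(1-iou(p,b,p["masks"]["cradle_bed"][0]["region"])) for p in vw)
for vw,n in(([s,t],"both"),([s],"s"),([t],"t")):
    q=nm(lambda v:cost(v,vw),[.58,-.155,0,.0,.004,.005,.008],[.01,.01,.05,.01,.003,.003,.004])
    x,y,yaw,off=q.x[:4]; print(n,q.x.round(4),"bed",(np.array([x,y,0])+bedR(yaw,0)@[0,off,.05]).round(4),round(q.fun,3))
E
python3 f1.py
```

```text
both 0.014 [0.627  0.229  0.0489 0.0157] top [0.6284 0.143  0.1718] 0.393
both 0.018 [ 0.6283  0.2282  0.0457 -0.0224] top [0.6264 0.1422 0.1685] 0.126
both 0.022 [ 0.6253  0.2268  0.0402 -0.0125] top [0.6242 0.1408 0.1631] 0.497
s 0.018 [ 0.6264  0.2271  0.0441 -0.0102] top [0.6255 0.141  0.167 ] 0.041
t 0.018 [ 0.6315  0.234   0.0108 -0.0106] top [0.6306 0.148  0.1337] 0.058
both [ 0.578  -0.1574  0.1062  0.0155  0.0092  0.0127  0.0059] bed [ 0.5763 -0.142   0.05  ] 0.206
s [ 0.5766 -0.1583  0.1078  0.0129  0.0093  0.0098  0.0056] bed [ 0.5752 -0.1455  0.05  ] 0.101
t [ 0.5781 -0.1572  0.1081  0.0162  0.0097  0.0139 -0.0062] bed [ 0.5763 -0.1411  0.05  ] 0.076
```

Call:
step_arm(
  plan=[
    [[1,-0.95,-0.58,-0.2,-0.104],[1,-0.95,-0.58,-0.2,-0.104],[1,-0.95,-0.58,-0.2,-0.104],[1,-0.95,-0.58,-0.2,-0.104],[1,-0.95,-0.58,-0.2,-0.104],[1,-0.95,-0.58,-0.2,-0.104],[1,-0.95,-0.58,-0.2,-0.104],[1,-0.95,-0.58,-0.2,-0.104]],
  ],
  squeeze=10,
)

```text
clock: 1.9
eef_pos: [0.3891, 0.3953, 0.2867]
ee_rot: [0.011, 1.0, 0.0, -0.0]
ft_force: [-0.3, -0.9, -0.1]
width: 0.996
gripper_force: 0.0
```

```bash
cat > go.py <<'E'
import sys,numpy as np
from bench import r
from scipy.spatial.transform import Rotation as R
def go(T=None):
    s=r.state(); M=R.from_quat(s["ee_rot"]).as_matrix(); p=np.array(s["eef_pos"])
    print("t",round(s["clock"],2),"tcp",p.round(4),"closing angle",np.degrees(np.arctan2(M[1,1],M[0,1])).round(2),"z",M[:,2].round(3),"F",np.round(s["ft_force"],2),"w",round(s["width"],3),"g",round(s["gripper_force"],2))
    if T is not None: print("norm shift",((M.T@(np.array(T)-p))/.3).round(3))
if __name__=="__main__": go([float(a) for a in sys.argv[1:]] or None)
E
python3 go.py .6268 .1594 .25
```

```text
t 1.9 tcp [0.3891 0.3953 0.2867] closing angle 88.76 z [-0.001  0.001 -1.   ] F [-0.27 -0.91 -0.13] w 0.996 g 0.0
norm shift [-0.809 -0.769  0.121]
```

Call:
step_arm(
  plan=[
    [[1,-0.809,-0.769,0.121,0],[1,-0.809,-0.769,0.121,0],[1,-0.809,-0.769,0.121,0],[1,-0.809,-0.769,0.121,0],[1,-0.809,-0.769,0.121,0],[1,-0.809,-0.769,0.121,0],[1,-0.809,-0.769,0.121,0]],
  ],
)

```text
clock: 2.78
eef_pos: [0.6276, 0.1582, 0.2493]
ee_rot: [0.012, 1.0, 0.0, -0.001]
ft_force: [-0.9, 1.0, 0.1]
width: 0.999
gripper_force: 0.0
```

```bash
python3 go.py .6268 .1594 .125; python3 - <<'E'
from look import *
s=snapshot("scene")["img"];t=snapshot("top")["img"]
up=lambda im,x,y,w,h,W,H:cv2.resize(im[y:y+h,x:x+w],(W,H),interpolation=cv2.INTER_CUBIC)
cv2.imwrite("pics/c2.png",np.hstack([up(s,330,180,140,180,390,500),up(t,190,170,110,140,390,500)])[:,:,::-1])
E
```

```text
t 2.77 tcp [0.6276 0.1582 0.2493] closing angle 88.63 z [-0.002  0.    -1.   ] F [-0.9   1.02  0.06] w 0.999 g 0.0
norm shift [0.002 0.004 0.414]
```

View pics/c2.png

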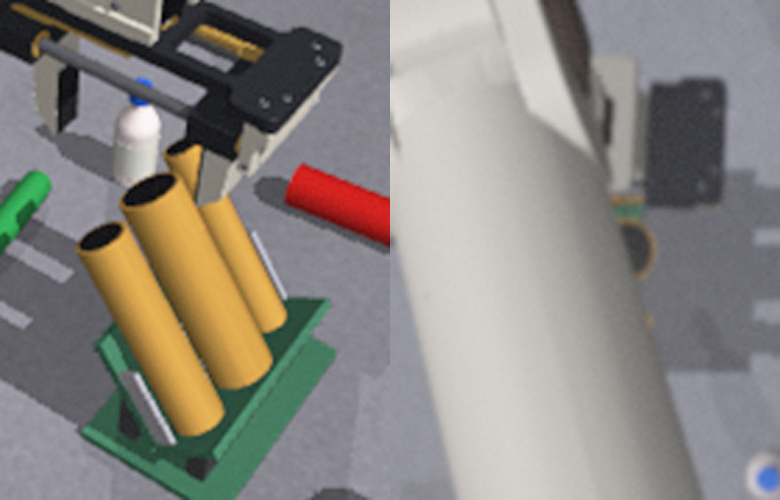

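The crop shows the open gripper above the rack, fingers to the ±y sides of the left (36 mm) sleeve, clear of its neighbours. Next I descend in small steps.

Call:
step_arm(
  plan=[
    [[1,0,0.004,0.1,0],[1,0,0.004,0.2,0],[1,0,0.004,0.27,0],[1,0,0.004,0.31,0],[1,0,0.004,0.35,0],[1,0,0.004,0.38,0],[1,0,0.004,0.41,0],[1,0,0.004,0.41,0]],
  ],
)

```text
clock: 3.88
eef_pos: [0.6272, 0.1591, 0.1267]
ee_rot: [0.012, 1.0, -0.0, -0.001]
ft_force: [0.3, -0.6, 0.4]
width: 1.004
gripper_force: 0.0
```

```bash
python3 go.py; python3 - <<'E'
from look import *
s=snapshot("scene")["img"];t=snapshot("top")["img"]
up=lambda im,x,y,w,h,W,H:cv2.resize(im[y:y+h,x:x+w],(W,H),interpolation=cv2.INTER_CUBIC)
cv2.imwrite("pics/c3.png",up(s,330,200,140,140,600,600)[:,:,::-1])
E
```

```text
t 3.88 tcp [0.6272 0.1591 0.1267] closing angle 88.68 z [-0.001 -0.    -1.   ] F [ 0.3  -0.6   0.35] w 1.004 g 0.0
```

View pics/c3.png

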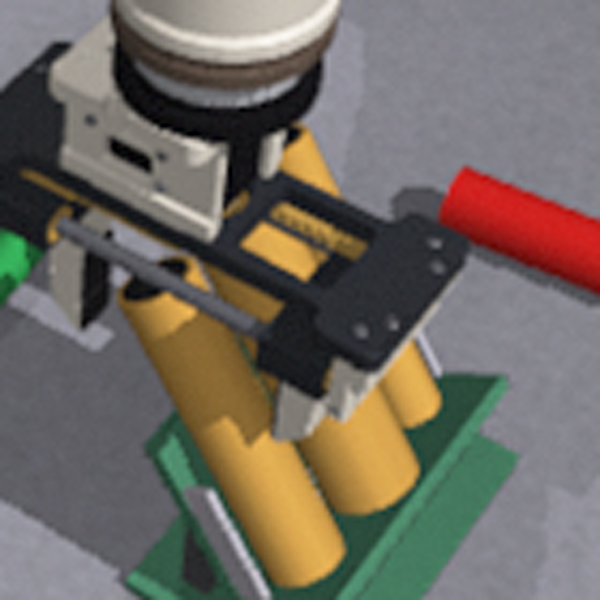

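```bash
python3 - <<'E'
from fit import *
s=pickle.load(open("d0.pkl","rb"))["scene"]
T=np.array([.6272,.1591,.1267])
pts=np.array([T,T+[0,.046,0],T-[0,.046,0],[.6283,.2282,.0457],[.6264,.1422,.1685]])
print(((proj(s,pts)-[330,200])*600/140).round(0))
E
```

```text
[[183. 366.]
 [279. 417.]
 [ 92. 318.]
 [306. 561.]
 [156. 281.]]
```

Projecting the TCP and finger positions matches the picture, so the grasp plane goes through the sleeve axis. Next I close lightly.

Call:
step_arm(
  plan=[
    [[0.6,0,0,0,0],[0.6,0,0,0,0],[0.5,0,0,0,0],[0.4,0,0,0,0],[0.3,0,0,0,0],[0.2,0,0,0,0],[0.2,0,0,0,0]],
  ],
  squeeze=10,
)

```text
clock: 4.85
eef_pos: [0.6281, 0.1585, 0.1278]
ee_rot: [0.012, 1.0, -0.0, 0.0]
ft_force: [-0.7, -3.3, 4.8]
width: 0.676
gripper_force: 9.4
```

```bash
python3 go.py
```

```text
t 4.85 tcp [0.6281 0.1585 0.1278] closing angle 88.65 z [ 0.001 -0.001 -1.   ] F [-0.73 -3.26  4.84] w 0.676 g 9.36
```

Call:
step_arm(
  plan=[
    [[0.2,0,0,-0.03,0],[0.2,0,0,-0.06,0],[0.2,0,0,-0.1,0],[0.2,0,0,-0.14,0],[0.2,0,0,-0.18,0],[0.2,0,0,-0.22,0],[0.2,0,0,-0.22,0]],
  ],
)

```text
clock: 5.72
eef_pos: [0.6288, 0.1593, 0.1952]
ee_rot: [0.012, 1.0, 0.0, 0.001]
ft_force: [0.1, 2.6, 1.4]
width: 0.485
gripper_force: 9.6
```

```bash
python3 go.py; python3 - <<'E'
from look import *
s=snapshot("scene")["img"]
up=lambda im,x,y,w,h,W,H:cv2.resize(im[y:y+h,x:x+w],(W,H),interpolation=cv2.INTER_CUBIC)
cv2.imwrite("pics/c4.png",up(s,320,160,160,180,530,596)[:,:,::-1])
E
```

```text
t 5.72 tcp [0.6288 0.1593 0.1952] closing angle 88.66 z [ 0.003  0.    -1.   ] F [0.05 2.6  1.43] w 0.485 g 9.59
```

View pics/c4.png

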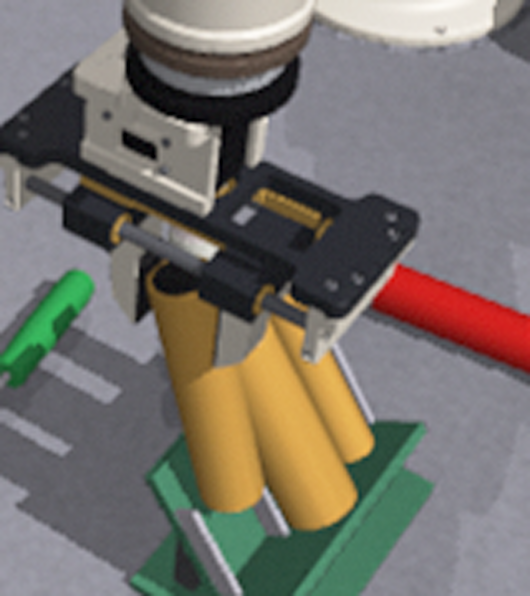

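It works: the sleeve is righting itself between the pads (foot at crop (230,500), leaving the board) and the neighbours have not moved. I continue lifting.

Call:
step_arm(
  plan=[
    [[0.2,0,0,-0.06,0],[0.2,0,0,-0.12,0],[0.2,0,0,-0.18,0],[0.2,0,0,-0.26,0],[0.2,0,0,-0.34,0],[0.2,0,0,-0.42,0],[0.2,0,0,-0.46,0],[0.2,0,0,-0.46,0],[0.2,0,0,-0.46,0]],
  ],
)

```text
clock: 6.9
eef_pos: [0.6271, 0.159, 0.3304]
ee_rot: [0.011, 1.0, -0.0, -0.001]
ft_force: [0.5, -0.0, -1.3]
width: 0.391
gripper_force: 10.0
```

```bash
python3 go.py
```

```text
t 6.9 tcp [0.6271 0.159  0.3304] closing angle 88.68 z [-0.002 -0.001 -1.   ] F [ 0.52 -0.05 -1.34] w 0.391 g 9.98
```

```bash
cat > bed.py <<'E'
import sys,numpy as np
from go import go
from fit import bedR
YAW=.106; O=np.array([.5763,-.142,.05])
R_=bedR(YAW)
def tcp(b): return O+R_@np.array(b)/1000-[0,0,.019]
def rep():
    from bench import r
    s=r.state(); g=np.array(s["eef_pos"])+[0,0,.019]
    print("grip in bed mm",((g-O)@R_*1000).round(1),"F in bed",(np.array(s["ft_force"])@R_).round(2))
if __name__=="__main__":
    rep(); b=[float(a) for a in sys.argv[1:]]
    if b: T=tcp(b); print("target",T.round(4)); go(T)
    else: go()
E
python3 bed.py 0 120 200; python3 -c "
from bench import r;print(r.state()['joint_positions'])"
```

```text
grip in bed mm [ 82.4 404.3 112.3] F in bed [ 0.51 -0.76 -1.11]
target [ 0.5759 -0.1381  0.2642]
t 6.9 tcp [0.6271 0.159  0.3304] closing angle 88.68 z [-0.002 -0.001 -1.   ] F [ 0.52 -0.05 -1.34] w 0.391 g 9.98
norm shift [ 0.148 -0.994  0.221]
[-0.12210147  0.40004768 -0.23405455  1.43307461  0.09332991  1.32113079
  1.18627992]
```

Call:
step_arm(
  plan=[
    [[0.2,0.02,-0.1,0,0.08],[0.2,0.03,-0.22,0,0.16],[0.2,0.05,-0.34,0,0.24],[0.2,0.07,-0.46,0,0.32],[0.2,0.09,-0.58,0,0.4],[0.2,0.11,-0.7,0,0.48],[0.2,0.13,-0.82,0,0.56],[0.2,0.15,-0.92,0.05,0.64],[0.2,0.148,-0.99,0.12,0.688],[0.2,0.148,-0.994,0.16,0.688]],
  ],
)

```text
clock: 8.15
eef_pos: [0.5749, -0.1398, 0.2812]
ee_rot: [0.669, 0.743, -0.001, -0.001]
ft_force: [0.5, 0.6, -1.3]
width: 0.386
gripper_force: 10.0
```

```bash
python3 bed.py 0 120 200; python3 - <<'E'
from look import *
out={}
for n in("scene","top"):
    p=snapshot(n); out[n]=p
    p['masks']={th:models.regions_of(p,th) for th in("sleeve_a","cradle_bed")}
    for th in p['masks']:
        for d in p['masks'][th]:
            ys,xs=np.nonzero(d["region"]); print(n,th,round(d["confidence"],2),len(xs),xs.min(),xs.max(),ys.min(),ys.max())
pickle.dump(out,open("d1.pkl","wb"))
s,t=out["scene"]["img"],out["top"]["img"]
up=lambda im,x,y,w,h,W,H:cv2.resize(im[y:y+h,x:x+w],(W,H),interpolation=cv2.INTER_CUBIC)
cv2.imwrite("pics/c5.png",np.hstack([up(s,210,110,120,180,390,585),up(t,320,170,120,180,390,585)])[:,:,::-1])
E
```

```text
grip in bed mm [ -1.2 127.2 215.5] F in bed [ 0.56 -0.19 -1.4 ]
target [ 0.5759 -0.1381  0.2642]
t 8.15 tcp [ 0.5749 -0.1398  0.2812] closing angle 5.98 z [-0.004 -0.    -1.   ] F [ 0.5   0.59 -1.31] w 0.386 g 9.99
norm shift [0.005 0.004 0.057]
scene sleeve_a 0.74 1157 253 276 127 199
scene sleeve_a 0.71 1196 433 504 239 279
scene cradle_bed 0.72 1699 237 288 190 251
top sleeve_a 0.73 791 196 254 314 329
top cradle_bed 0.47 323 311 321 242 279
```

View pics/c5.png

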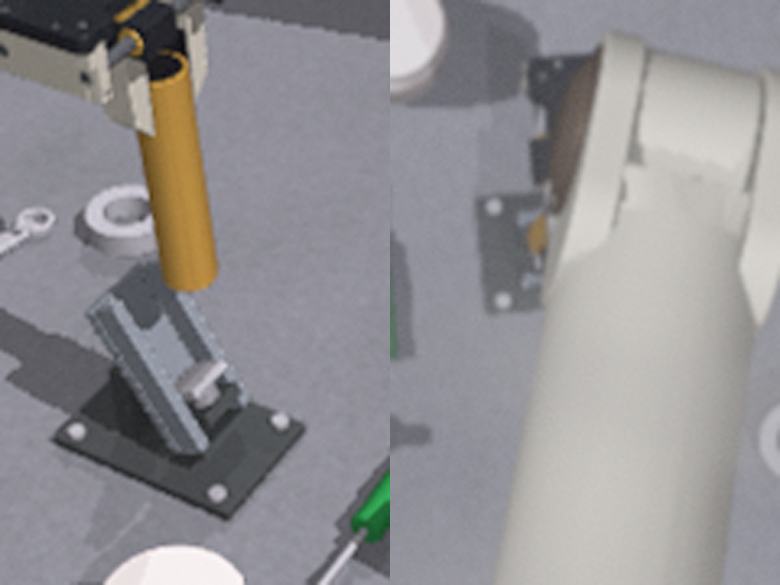

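The scene crop shows the sleeve hanging roughly upright, its foot at crop (190,280) just above the open channel, with the cheeks to its left and right. In the top view the arm hides it. Next I check tilt, grip distance and camera bias from the scene mask.

```bash
cat > f2.py <<'E'
from fit import *
from bed import *
D=pickle.load(open("d1.pkl","rb")); s=D["scene"]
m=s["masks"]["sleeve_a"][0]["region"]
G=np.array([.5749,-.1398,.2812+.019]); cr=s["R"][0]
cut=156; mm=m.copy(); mm[:cut]=0
def c(v):
    lat,phi,d,bet=v; a=lean(YAW,phi*57.3)+bet*R_[:,0]; F=G+cr*lat-a*d
    b=(230,cut,300,230); x=draw(s,[cyl(F,a,.018)],b); g=mm[b[1]:b[3],b[0]:b[2]].astype(np.float32)
    return 1-np.minimum(x,g).sum()/np.maximum(x,g).sum()
for fixb in(True,False):
    q=nm(lambda v:c([v[0],v[1],v[2],0 if fixb else v[3]])+(v[1]**2)*.0,[0,.02,.12,0],[.003,.05,.01,.03]); print("lat mm",q.x[0]*1000,"tilt rad (top to -y)",q.x[1],"d",q.x[2],"beta",q.x[3],q.fun)
# spring stop / plunger area & bed refit in scene with yaw fixed, both frames
E
python3 f2.py
```

```text
lat mm 2.1453591398485297 tilt rad (top to -y) 0.05643223222879445 d 0.13735292720732917 beta -0.10050626528476841 0.04536569118499756
lat mm 2.749855094330205 tilt rad (top to -y) 0.056421424681812014 d 0.1364632839697682 beta -0.008105950696666317 0.04632598161697388
```

```bash
python3 bed.py 0 105 190; python3 bed.py 0 80 190|tail -1;python3 bed.py 0 20 190|tail -1
```

```text
grip in bed mm [  1.5 131.3 216.5] F in bed [-0.89 -0.17 -1.94]
target [ 0.5767 -0.146   0.248 ]
t 8.45 tcp [ 0.5772 -0.1364  0.2841] closing angle 6.3 z [ 0.001  0.    -1.   ] F [-0.97  0.72 -1.77] w 0.39 g 9.99
norm shift [-0.032 -0.005  0.12 ]
norm shift [-0.104 -0.005  0.162]
norm shift [-0.277 -0.006  0.262]
```

```bash
cat > avg.py <<'E'
import numpy as np
from look import *
from scipy.spatial.transform import Rotation as R
from bed import *
def avg(n=8):
    P=[];F=[];Q=[]
    for i in range(n):
        snapshot("scene"); s=r.state(); P.append(s["eef_pos"]);F.append(s["ft_force"]);Q.append(s["ee_rot"])
    P,F=np.array(P),np.array(F); M=R.from_quat(Q).mean().as_matrix()
    b=(P+[0,0,.019]-O)@R_*1000; f=F@R_
    print("t",round(s["clock"],2),"grip bed",b.mean(0).round(2),"sd",b.std(0).round(2),"F bed",f.mean(0).round(2),"sd",f.std(0).round(2),"ang",np.degrees(np.arctan2(M[1,1],M[0,1])).round(2),"z",M[:,2].round(3),"g",round(s["gripper_force"],1),"w",round(s["width"],3))
    return P.mean(0),M
if __name__=="__main__":
    import sys
    p,M=avg(int(sys.argv[1]))
    a=[float(x) for x in sys.argv[2:]]
    for i in range(0,len(a),3): print(a[i:i+3],"shift",(M.T@(tcp(a[i:i+3])-p)/.3).round(4))
E
python3 avg.py 10 0 105 190 0 80 190 0 20 190
```

```text
t 8.95 grip bed [  0.88 130.35 216.74] sd [0.3  0.44 0.1 ] F bed [ 0.   -0.82 -1.3 ] sd [0.44 0.62 0.4 ] ang 6.17 z [ 0.001  0.    -1.   ] g 10.0 w 0.388
[0.0, 105.0, 190.0] shift [-0.0286 -0.0031  0.1194]
[0.0, 80.0, 190.0] shift [-0.1008 -0.0032  0.1611]
[0.0, 20.0, 190.0] shift [-0.274  -0.0036  0.2611]
```

Call:
step_arm(
  plan=[
    [[0.2,-0.015,-0.002,0.06,0],[0.2,-0.029,-0.004,0.1,0],[0.2,-0.029,-0.004,0.12,0],[0.2,-0.029,-0.004,0.12,0],[0.2,-0.029,-0.004,0.12,0],[0.2,-0.029,-0.004,0.12,0]],
  ],
)

```text
clock: 9.7
eef_pos: [0.5765, -0.1465, 0.248]
ee_rot: [0.668, 0.744, 0.0, 0.0]
ft_force: [0.8, -0.1, -1.6]
width: 0.393
gripper_force: 10.0
```

```bash
cat > f3.py <<'E'
from avg import *
from fit import *
def sleeve_fit(phi0=.05,n=6,cut=None):
    p,M=avg(n); G=p+[0,0,.019]; s=snapshot("scene"); cr=s["R"][0]
    L=[d["region"] for d in models.regions_of(s,"sleeve_a")]
    L=[m for m in L if abs(np.nonzero(m)[1].mean()-265)<35]
    if not L: print("no mask"); return
    m=L[0].copy(); g0=proj(s,G[None])[0]; cut=int(g0[1]+18) if cut is None else cut; m[:cut]=0
    b=(215,cut,315,cut+100); g=m[b[1]:b[3],b[0]:b[2]].astype(np.float32)
    def c(v):
        a=lean(YAW,v[1]*57.3); x=draw(s,[cyl(G+cr*v[0]-a*v[2],a,.018)],b)
        return 1-np.minimum(x,g).sum()/np.maximum(x,g).sum()
    q=nm(c,[0.001,phi0,.135],[.003,.05,.01]); a=lean(YAW,q.x[1]*57.3); F=G-a*q.x[2]
    print("lat mm",(q.x[0]*1000).round(2),"tilt",q.x[1].round(3),"d",q.x[2].round(4),"cost",q.fun.round(3),"foot bed",((F-O)@R_*1000).round(1))
    return s,p,M
if __name__=="__main__":
    import sys; sleeve_fit(float(sys.argv[1]))
E
python3 f3.py .05; cat >f4.py <<'E'
from fit import *
D0=pickle.load(open("d0.pkl","rb"));D1=pickle.load(open("d1.pkl","rb"))
s0,t0,s1=D0["scene"],D0["top"],D1["scene"]
def c(v,vw):
    x,y,yaw,w,tf=v; o=np.array([x,y,.05]); b=[o+box((-.0205-w,-tf,-.03),(.0205+w,.022,.09))@bedR(yaw).T]
    return sum(1-iou(p,b,p["masks"]["cradle_bed"][0]["region"]) for p in vw)
for vw,n in(([s0],"s0"),([t0],"t0"),([s0,t0],"both")):
    q=nm(lambda v:c(v,vw),[.576,-.143,.106,.006,.008],[.005,.005,.05,.003,.003]); x,y,yw=q.x[:3]
    print(n,q.x.round(4),q.fun.round(3),"x' at yaw.106",(x*np.cos(.106)+y*np.sin(.106)).round(4))
E
python3 f4.py
```

```text
t 10.0 grip bed [ -0.45 104.47 189.94] sd [0.1  0.08 0.09] F bed [-0.39 -1.07 -1.51] sd [0.61 0.57 0.41] ang 6.13 z [ 0.001 -0.    -1.   ] g 10.0 w 0.39
lat mm 2.85 tilt 0.042 d 0.14 cost 0.043 foot bed [-0.4 39.6 65.9]
s0 [ 0.5759 -0.1427  0.1166  0.0087  0.0126] 0.048 x' at yaw.106 0.5576
t0 [ 0.5759 -0.1412  0.1159  0.0098  0.0137] 0.042 x' at yaw.106 0.5577
both [ 0.5763 -0.1421  0.1009  0.0093  0.0124] 0.099 x' at yaw.106 0.558
```

Call:
step_arm(
  plan=[
    [[0.2,-0.02,0.002,0.012,0],[0.2,-0.04,0.002,0.023,0],[0.2,-0.06,0.002,0.035,0],[0.2,-0.075,0.002,0.043,0],[0.2,-0.09,0.002,0.052,0],[0.2,-0.1,0.002,0.058,0],[0.2,-0.114,0.002,0.066,0],[0.2,-0.114,0.002,0.066,0]],
  ],
)

```text
clock: 11.1
eef_pos: [0.5805, -0.1807, 0.2275]
ee_rot: [0.668, 0.744, 0.0, 0.0]
ft_force: [1.0, 0.4, -1.6]
width: 0.391
gripper_force: 10.0
```

```bash
python3 f3.py .15
```

```text
t 11.4 grip bed [-2.0000e-02  6.4780e+01  1.8953e+02] sd [0.03 0.04 0.03] F bed [ 0.09 -0.33 -1.47] sd [0.35 0.24 0.29] ang 6.13 z [-0.  0. -1.] g 10.0 w 0.388
lat mm 2.97 tilt 0.115 d 0.1381 cost 0.053 foot bed [-0.   9.9 62.8]
```

Call:
step_arm(
  plan=[
    [[0.2,-0.015,0,0.009,0],[0.2,-0.03,0,0.017,0],[0.2,-0.045,0,0.026,0],[0.2,-0.06,0,0.035,0],[0.2,-0.075,0,0.043,0],[0.2,-0.087,0,0.05,0],[0.2,-0.087,0,0.05,0]],
  ],
)

```text
clock: 12.38
eef_pos: [0.583, -0.2069, 0.2122]
ee_rot: [0.669, 0.744, -0.0, -0.0]
ft_force: [0.5, 1.3, -1.1]
width: 0.386
gripper_force: 10.0
```

```bash
python3 f3.py .35
```

```text
t 12.68 grip bed [-1.1000e-01  3.4580e+01  1.8957e+02] sd [0.02 0.09 0.05] F bed [ 0.08 -0.32 -1.7 ] sd [0.61 0.5  0.43] ang 6.13 z [-0. -0. -1.] g 10.0 w 0.387
lat mm 3.45 tilt 0.337 d 0.1387 cost 0.069 foot bed [-0.1  8.8 53.2]
```

Call:
step_arm(
  plan=[
    [[0.2,-0.012,0,0.007,0],[0.2,-0.024,0,0.014,0],[0.2,-0.036,0,0.021,0],[0.2,-0.048,0,0.028,0],[0.2,-0.048,0,0.028,0]],
  ],
)

```text
clock: 13.4
eef_pos: [0.5846, -0.2213, 0.2039]
ee_rot: [0.669, 0.744, -0.0, -0.0]
ft_force: [-0.0, 0.2, -0.8]
width: 0.391
gripper_force: 10.0
```

```bash
python3 f3.py .45;  python3 - <<'E'
from look import *
s=snapshot("scene")["img"]
cv2.imwrite("pics/c6.png",cv2.resize(s[130:280,210:330],(480,600),interpolation=cv2.INTER_CUBIC)[:,:,::-1])
E
```

```text
t 13.7 grip bed [-9.0000e-02  1.7900e+01  1.8949e+02] sd [0.02 0.12 0.01] F bed [ 0.01 -0.1  -1.34] sd [0.26 0.44 0.3 ] ang 6.13 z [-0. -0. -1.] g 10.0 w 0.386
lat mm -1.11 tilt 0.534 d 0.1416 cost 0.061 foot bed [-0.1 19.3 47.9]
```

View pics/c6.png

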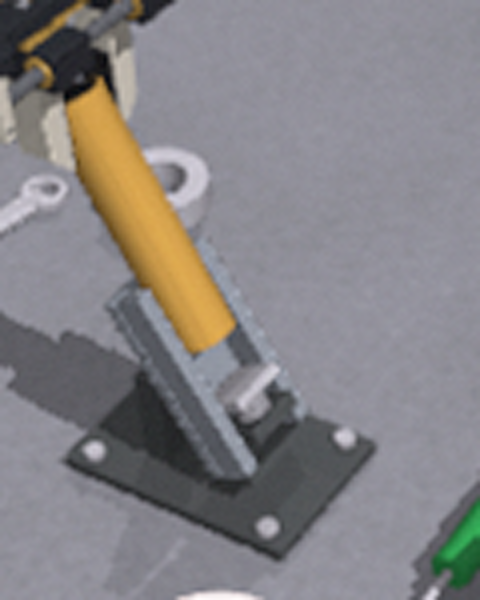

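The crop shows the sleeve lying in the channel between both cheeks, foot at (210,350), with the plunger plate still free below it at (250,390). Next I slide it down the channel and feel for the stop.

Call:
step_arm(
  plan=[
    [[0.2,0.0035,0,0.006,0],[0.2,0.007,0,0.012,0],[0.2,0.0105,0,0.018,0],[0.2,0.0135,0,0.0235,0],[0.2,0.0167,0,0.0289,0],[0.2,0.0167,0,0.0289,0]],
  ],
)

```text
clock: 14.6
eef_pos: [0.5841, -0.2156, 0.1953]
ee_rot: [0.668, 0.744, -0.0, -0.0]
ft_force: [0.0, 0.1, -0.5]
width: 0.391
gripper_force: 10.0
```

```bash
python3 f3.py .5
```

```text
t 14.9 grip bed [-4.0000e-02  1.7990e+01  1.7955e+02] sd [0.02 0.02 0.07] F bed [-0.08 -0.33 -1.98] sd [0.41 0.58 0.38] ang 6.13 z [-0.  0. -1.] g 10.0 w 0.388
lat mm -1.24 tilt 0.552 d 0.138 cost 0.091 foot bed [-0.  21.9 41.6]
```

Call:
step_arm(
  plan=[
    [[0.2,0.0035,0,0.006,0],[0.2,0.007,0,0.012,0],[0.2,0.0105,0,0.018,0],[0.2,0.012,0,0.0208,0],[0.2,0.012,0,0.0208,0]],
  ],
)

```text
clock: 15.62
eef_pos: [0.5837, -0.2121, 0.1891]
ee_rot: [0.668, 0.744, -0.0, -0.0]
ft_force: [-0.7, 0.3, -2.2]
width: 0.392
gripper_force: 10.0
```

```bash
python3 f3.py .5
```

```text
t 15.93 grip bed [-2.0000e-02  1.8000e+01  1.7235e+02] sd [0.03 0.02 0.05] F bed [-0.16 -0.76 -1.41] sd [0.33 0.31 0.42] ang 6.13 z [-0.  0. -1.] g 10.0 w 0.39
lat mm 1.7 tilt 0.488 d 0.1392 cost 0.054 foot bed [-0.  13.1 33.2]
```

Call:
step_arm(
  plan=[
    [[0.2,0.0022,0,0.0038,0],[0.2,0.0044,0,0.0077,0],[0.2,0.0067,0,0.0115,0],[0.2,0.0067,0,0.0115,0]],
  ],
)

```text
clock: 16.52
eef_pos: [0.5835, -0.2101, 0.1857]
ee_rot: [0.668, 0.744, -0.0, -0.0]
ft_force: [-0.4, -0.5, -1.8]
width: 0.387
gripper_force: 10.0
```

```bash
python3 avg.py 8
```

```text
t 16.93 grip bed [-4.0000e-02  1.8000e+01  1.6834e+02] sd [0.02 0.02 0.06] F bed [ 0.19 -0.39 -1.71] sd [0.35 0.32 0.5 ] ang 6.13 z [-0.  0. -1.] g 10.0 w 0.388
```

Call:
step_arm(
  plan=[
    [[0.2,0.0022,0,0.0038,0],[0.2,0.0044,0,0.0077,0],[0.2,0.0067,0,0.0115,0],[0.2,0.0067,0,0.0115,0]],
  ],
)

```text
clock: 17.42
eef_pos: [0.5833, -0.2081, 0.1822]
ee_rot: [0.668, 0.744, -0.0, -0.0]
ft_force: [-0.2, 1.0, -2.4]
width: 0.386
gripper_force: 10.0
```

```bash
python3 avg.py 8
```

```text
t 17.82 grip bed [-4.0000e-02  1.8020e+01  1.6435e+02] sd [0.02 0.01 0.07] F bed [-0.33 -0.51 -1.59] sd [0.48 0.48 0.49] ang 6.13 z [-0.  0. -1.] g 10.0 w 0.392
```

Call:
step_arm(
  plan=[
    [[0.2,0.0025,0,0.0043,0],[0.2,0.005,0,0.0087,0],[0.2,0.005,0,0.0087,0]],
  ],
)

```text
clock: 18.2
eef_pos: [0.5831, -0.2065, 0.1796]
ee_rot: [0.668, 0.744, -0.0, -0.0]
ft_force: [-0.2, 1.5, -1.7]
width: 0.392
gripper_force: 10.0
```

```bash
python3 avg.py 8
```

```text
t 18.6 grip bed [-3.0000e-02  1.8010e+01  1.6134e+02] sd [0.01 0.02 0.05] F bed [-0.05 -0.61 -1.65] sd [0.6  0.57 0.47] ang 6.13 z [-0.  0. -1.] g 10.0 w 0.391
```

Call:
step_arm(
  plan=[
    [[0.2,0.0025,0,0.0043,0],[0.2,0.005,0,0.0087,0],[0.2,0.005,0,0.0087,0]],
  ],
)

```text
clock: 18.98
eef_pos: [0.583, -0.205, 0.177]
ee_rot: [0.668, 0.744, -0.0, -0.0]
ft_force: [-0.3, 0.0, -2.4]
width: 0.389
gripper_force: 10.0
```

```bash
python3 avg.py 8
```

```text
t 19.38 grip bed [-4.0000e-02  1.8010e+01  1.5831e+02] sd [0.01 0.03 0.05] F bed [ 0.06 -0.87 -1.58] sd [0.62 0.6  0.34] ang 6.13 z [-0.  0. -1.] g 10.0 w 0.387
```

Call:
step_arm(
  plan=[
    [[0.2,0.0025,0,0.0043,0],[0.2,0.005,0,0.0087,0],[0.2,0.005,0,0.0087,0]],
  ],
)

```text
clock: 19.75
eef_pos: [0.583, -0.2038, 0.1746]
ee_rot: [0.668, 0.744, 0.0, 0.0]
ft_force: [-0.7, 0.3, -1.3]
width: 0.391
gripper_force: 10.0
```

```bash
python3 avg.py 8
```

```text
t 20.15 grip bed [9.0000e-02 1.7960e+01 1.5548e+02] sd [0.02 0.02 0.01] F bed [ 0.02 -0.75 -0.79] sd [0.45 0.37 0.58] ang 6.12 z [ 0. -0. -1.] g 10.0 w 0.39
```

Call:
step_arm(
  plan=[
    [[0.2,0.0025,0,0.0043,0],[0.2,0.005,0,0.0087,0],[0.2,0.005,0,0.0087,0]],
  ],
)

```text
clock: 20.52
eef_pos: [0.5829, -0.2025, 0.1721]
ee_rot: [0.668, 0.744, 0.0, 0.0]
ft_force: [0.4, -1.5, -0.3]
width: 0.384
gripper_force: 10.0
```

```bash
python3 f3.py .5; python3 - <<'E'
from look import *
s=snapshot("scene")["img"]
cv2.imwrite("pics/c7.png",cv2.resize(s[150:270,220:310],(450,600),interpolation=cv2.INTER_CUBIC)[:,:,::-1])
E
```

```text
t 20.82 grip bed [1.0000e-01 1.7890e+01 1.5258e+02] sd [0.02 0.03 0.02] F bed [-0.26 -0.57  1.18] sd [0.63 0.49 0.4 ] ang 6.12 z [ 0. -0. -1.] g 10.0 w 0.39
lat mm 2.87 tilt 0.486 d 0.1384 cost 0.118 foot bed [ 0.1 12.6 14.3]
```

View pics/c7.png

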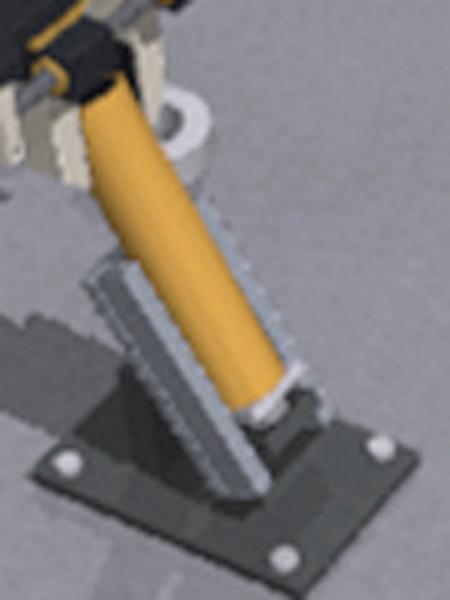

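Contact was felt at grip z' ≈ 156.6 and the plunger is now in by about 4 mm. The crop shows the foot on the plate at (265,410). Next I press on 2.4 mm and hold, with a slight flattening towards the floor.

Call:
step_arm(
  plan=[
    [[0.2,-0.001,0,0.004,0],[0.2,-0.002,0,0.008,0],[0.2,-0.0032,0,0.0111,0],[0.2,-0.0032,0,0.0111,0],[0.2,-0.0032,0,0.0111,0],[0.2,-0.0032,0,0.0111,0]],
  ],
)

```text
clock: 21.72
eef_pos: [0.5829, -0.2033, 0.1687]
ee_rot: [0.668, 0.744, 0.0, 0.0]
ft_force: [-0.8, -2.4, 3.0]
width: 0.389
gripper_force: 10.0
```

```bash
sed -i 's/avg(n); G/avg(n); G/' f3.py; python3 - <<'E'
from f3 import *
for i in range(2): sleeve_fit(.5,6)
E
```

```text
t 22.02 grip bed [1.0000e-01 1.5470e+01 1.5009e+02] sd [0.02 0.01 0.02] F bed [-0.19 -0.18  3.66] sd [0.31 0.39 0.37] ang 6.12 z [ 0. -0. -1.] g 10.0 w 0.388
lat mm 1.58 tilt 0.514 d 0.139 cost 0.077 foot bed [ 0.1 14.1 11.1]
t 22.43 grip bed [6.000e-02 1.549e+01 1.500e+02] sd [0.02 0.01 0.01] F bed [ 0.61 -0.32  4.07] sd [0.32 0.37 0.46] ang 6.12 z [ 0. -0. -1.] g 10.0 w 0.388
lat mm 3.59 tilt 0.485 d 0.1383 cost 0.12 foot bed [ 0.1 10.2 11.8]
```

Call:
step_arm(
  plan=[
    [[0.2,-0.004,0,0.0016,0],[0.2,-0.0077,0,0.0033,0],[0.2,-0.0077,0,0.0033,0],[0.2,-0.0077,0,0.0033,0],[0.2,-0.0077,0,0.0033,0],[0.2,-0.0077,0,0.0033,0],[0.2,-0.0077,0,0.0033,0]],
  ],
)

```text
clock: 23.4
eef_pos: [0.583, -0.2055, 0.1676]
ee_rot: [0.668, 0.744, -0.0, -0.0]
ft_force: [0.8, -1.3, 2.8]
width: 0.39
gripper_force: 10.0
```

```bash
python3 f3.py .5
```

```text
t 23.7 grip bed [-1.0000e-02  1.3000e+01  1.5025e+02] sd [0.01 0.01 0.01] F bed [0.02 0.11 3.62] sd [0.27 0.68 0.69] ang 6.13 z [-0.  0. -1.] g 10.0 w 0.397
lat mm 2.87 tilt 0.519 d 0.1391 cost 0.139 foot bed [-0.  12.4 11.1]
```

Call:
step_arm(
  plan=[
    [[0.2,-0.002,0,-0.0035,0],[0.2,-0.004,0,-0.007,0],[0.2,-0.0062,0,-0.0107,0],[0.2,-0.0062,0,-0.0107,0],[0.45,-0.0062,0,-0.0107,0],[0.55,-0.0062,0,-0.0107,0],[0.7,-0.0062,0,-0.0107,0],[0.7,-0.0062,0,-0.0107,0]],
  ],
)

```text
clock: 24.8
eef_pos: [0.5832, -0.2073, 0.1708]
ee_rot: [0.668, 0.744, -0.0, -0.0]
ft_force: [-0.2, -0.1, 0.4]
width: 0.683
gripper_force: 0.0
```

```bash
python3 bed.py
```

```text
grip in bed mm [-1.000e-01  1.300e+01  1.539e+02] F in bed [-0.19  0.11  0.35]
t 24.8 tcp [ 0.5832 -0.2073  0.1708] closing angle 6.13 z [-0.  0. -1.] F [-0.18 -0.1   0.36] w 0.683 g 0.0
```

Released, with no force on the gripper. Next I retreat straight up and check.

Call:
step_arm(
  plan=[
    [[0.8,0,0,-0.05,0],[0.8,0,0,-0.12,0],[0.8,0,0,-0.25,0],[0.8,0,0,-0.4,0],[0.8,0,0,-0.5,0],[0.8,0,0,-0.5,0],[0.8,0,0,-0.5,0]],
  ],
)

```text
clock: 25.68
eef_pos: [0.5829, -0.2072, 0.3207]
ee_rot: [0.668, 0.744, -0.0, -0.0]
ft_force: [-0.5, 1.0, -0.6]
width: 0.798
gripper_force: 0.0
```

```bash
python3 bed.py; python3 - <<'E'
from fit import *
from look import *
from bed import *
s=snapshot("scene"); t=snapshot("top")
L=[d["region"] for d in models.regions_of(s,"sleeve_a")]
for m in L:
    if abs(np.nonzero(m)[1].mean()-265)<35:
        q=nm(lambda v:1-iou(s,[cyl(np.array([v[0],v[1],v[2]]),lean(YAW,v[3]*57.3),.018)],m),[.58,-.13,.07,.52],[.005,.005,.005,.03])
        print(q.x.round(3),q.fun.round(3),"foot bed",((q.x[:3]-O)@R_*1000).round(1))
up=lambda im,x,y,w,h,W,H:cv2.resize(im[y:y+h,x:x+w],(W,H),interpolation=cv2.INTER_CUBIC)
cv2.imwrite("pics/c8.png",np.hstack([up(s["img"],210,140,100,130,460,598),s["img"][200:380,330:520].repeat(2,0).repeat(2,1)[:598,:330] if 0 else up(s["img"],330,200,120,215,334,598)])[:,:,::-1])
E
```

```text
grip in bed mm [ -0.4  88.  283.6] F in bed [-0.41  0.61 -0.99]
t 25.68 tcp [ 0.5829 -0.2072  0.3207] closing angle 6.12 z [-0.  0. -1.] F [-0.52  0.97 -0.56] w 0.798 g 0.0
[ 0.578 -0.132  0.073  0.547] 0.067 foot bed [ 2.7 20.3 15.1]
```

View pics/c8.png

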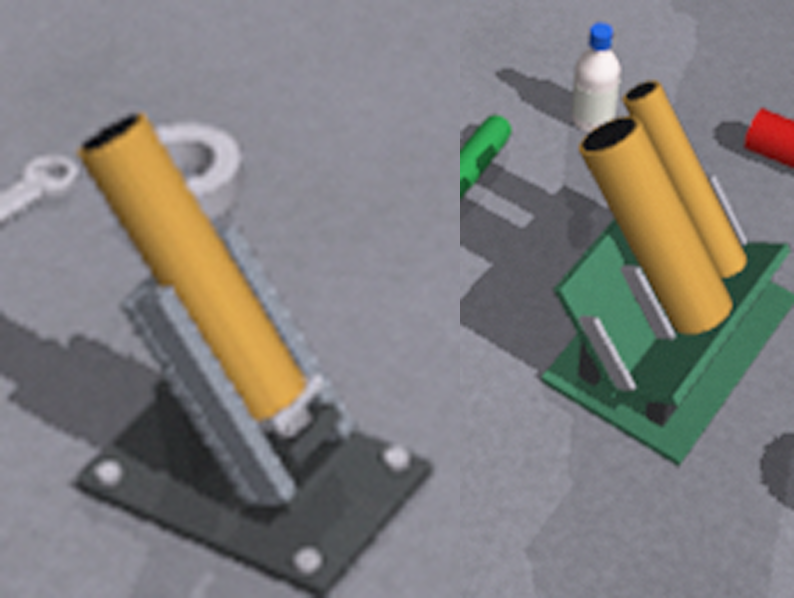

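The sleeve lies in the channel with its foot on the stop, the gripper is well clear and the other two sleeves stand in place. I hand in.

```bash
python3 -c "
from bench import job;print(job.hand_in())"
```

```text
the job is handed in; nothing more can be done
None
```

I handed the job in at about 26 s: the 36 mm sleeve lies released in the cradle channel on its spring stop. I held the plunger at about 6.5 mm by position, or up to 7.8 mm by the force reading, for over half a second. The other two sleeves were still in place in the last picture; hand-in returned no verdict.

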